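# Line up the drone motors by size

### The job

Line the four motors up in order of size on the plywood board, one centred on each blue mark, with the smallest on the mark next to the orange end block and the largest at the far end. Stand them upright with their shafts up, let go of them, and do not knock over the paper cup beside them.

Things in the scene. Friction and masses are not known exactly. Their poses are not given: they have to be found in the camera images.
- motor_a: Brushless drone motor, the smallest of four of the same look: an upright black can 26 mm in diameter and 25 mm tall with a copper band low down, and a thin steel shaft (5 mm thick) standing 10 mm above its top. Starts loose and upright on the table. Origin: centre of its underside; z is its shaft axis, up.
- motor_b: Brushless drone motor, the second smallest of four of the same look: an upright black can 36 mm in diameter and 30 mm tall with a copper band low down, and a thin steel shaft (5 mm thick) standing 10 mm above its top. Starts loose and upright on the table. Origin: centre of its underside; z is its shaft axis, up.
- motor_c: Brushless drone motor, the second largest of four of the same look: an upright black can 47 mm in diameter and 35 mm tall with a copper band low down, and a thin steel shaft (5 mm thick) standing 10 mm above its top. Starts loose and upright on the table. Origin: centre of its underside; z is its shaft axis, up.
- motor_d: Brushless drone motor, the largest of four of the same look: an upright black can 60 mm in diameter and 40 mm tall with a copper band low down, and a thin steel shaft (5 mm thick) standing 10 mm above its top. Starts loose and upright on the table. Origin: centre of its underside; z is its shaft axis, up.
- mark_1: One of four alike flat blue marks, 62 mm across, white rim and dot, 85 mm apart in a straight row (mark_1, 2, 3, 4 in turn) on a fixed plywood board 80 x 430 mm, 12 mm thick, beyond the motors. No thickness of its own: motors stand on the board. Origin: its centre, 12 mm above the table; y along the row towards mark_4, x across the board, turned up to 0.15 rad either way.
- mark_2: One of four alike flat blue marks, 62 mm across, white rim and dot, 85 mm apart in a straight row (mark_1, 2, 3, 4 in turn) on a fixed plywood board 80 x 430 mm, 12 mm thick, beyond the motors. No thickness of its own: motors stand on the board. Origin: its centre, 12 mm above the table; y along the row towards mark_4, x across the board, turned up to 0.15 rad either way.
- mark_3: One of four alike flat blue marks, 62 mm across, white rim and dot, 85 mm apart in a straight row (mark_1, 2, 3, 4 in turn) on a fixed plywood board 80 x 430 mm, 12 mm thick, beyond the motors. No thickness of its own: motors stand on the board. Origin: its centre, 12 mm above the table; y along the row towards mark_4, x across the board, turned up to 0.15 rad either way.
- mark_4: One of four alike flat blue marks, 62 mm across, white rim and dot, 85 mm apart in a straight row (mark_1, 2, 3, 4 in turn) on a fixed plywood board 80 x 430 mm, 12 mm thick, beyond the motors. No thickness of its own: motors stand on the board. Origin: its centre, 12 mm above the table; y along the row towards mark_4, x across the board, turned up to 0.15 rad either way.
- orange_block: Fixed orange end block, 70 mm across the board, 22 mm along it, 20 mm tall, on top of the board at one end, 67.5 mm beyond the centre of mark_1 or of mark_4 (this varies); an equal grey block is at the other end. It shows where the smallest motor goes. Origin: centre of its underside.
- cup: Empty light brown paper cup standing loose at the robot's right of the motors, 72 mm across the rim, 85 mm tall; not to be knocked over (a second such cup stands far off on the left and does not matter). Origin: centre of its underside; z is its axis, up.
Not all that is in view belongs to the job. Leave any red look-alike of the motor_c alone. Leave any pink look-alike of the motor_b alone.

How it is judged:
By the outcome, as a careful person would: the job done as asked, in the order asked, and still so for the second after the job is handed in, with the robot touching nothing.
It also fails if it takes over 96 s, if anything falls off the work surface, if the arm or the gripper's body presses on something with over 40 N, if the wrist force passes 120 N, or if a joint passes its speed limit or range.

### The arm

A 6-joint arm with a two-finger parallel gripper is mounted at the origin on the work surface. World frame = base frame: x ahead of the robot, y to its left, z up, the work surface at z = 0. Lengths are in mm, angles in rad, forces in N, time in s.
With the tool pointing down it reaches from about 325 to 900 mm from the base axis. Payload 6.1 kg.
Tool frame: the origin (TCP) lies on the centre line of the jaws, within the pads' length; the fingertips stand 17 mm ahead of it and the grasp point (between the pads) lies 2 mm behind it; z points along the fingers, x is the direction in which the jaws open and shut, and the axes are right-handed (so a half turn about z gives the same grasp; the last joint's range is limited). The gripper opens to 85 mm and grips with 20 to 120 N. Pads are 22 mm wide; open, the fingers measure 114 mm over their backs; the gripper's body (76 mm by 85 mm) begins 54 mm behind the grasp point. The pads swing forward as they close: fully open they stand 13 mm farther back than shut.
Start: joints at [1.012, 0.22, 1.526, -0, 1.395, -0.126], TCP at [262.131, 567.365, 248.3] pointing down, gripper open.
Joint ranges: [-2.98, 2.98], [-0.91, 2.08], [0.09, 2.57], [-1.24, 4.39], [0.2, 2.65], [-2.68, 2.68]. Speed limits (rad/s): [2.57, 2.57, 3.01, 3.14, 3.14, 3.14].

### API

Orientations are given as a rotation vector (axis times angle).
In Python, from plant import ctrl gives the robot as it stands.
- The arm moves only by the tool send_rows, never from a script. Its argument "moves" is a list of rows, each a list of 3 entries, a list of its own where there are three numbers: the shift along the tool's x, y, z in cm, then the turn, a rotation vector about the tool's x, y, z in degrees, then the closure, from -1 (fully open) to 1 (shut). In form: [[[dx, dy, dz], [wx, wy, wz], jaw], ...]. A call has 1 to 12 rows; each row is the pose to reach, as a shift and turn from the pose measured when the call began, along the tool's axes at that moment; what a row does not reach only later rows make up. A row lasts 1/8 s, in which the tool goes at most 62.5 mm and 10.7 degrees, less where a joint would pass 70% of its speed; a pose out of reach is approached as far as the arm can. A call with a gripper value outside its range is refused whole. The fingers move at their own pace and stop on an object; the grip force is fixed at half the most. Time passes only in rows, so rows that repeat a pose let the fingers close. It gives the time, the measured TCP pose, the force and the opening at its end, in the units of the state.
- ctrl.read_state(): the state, without advancing time (a new reading comes with each control period).
- ctrl.camera(name): name is "scene" or "side" or "wrist"; returns (picture, depth): 480x640x3 uint8, blue, green, red; 480x640 float32, mm along the optical axis (not along the pixel's ray), 0 where there is no reading.
- ctrl.get_calibration(name): a dict with "fx", "fy", "cx", "cy" (pixels), "R" (3x3) and "t" (3): a world point X has camera coordinates R X + t. Camera axes: x right, y down, z forward; pixel columns grow to the right and rows downward; lengths in mm; the calibration is good to about 2 mm. A picture is of the moment at which its call begins: read the wrist's pose just before it. get_calibration takes no time and is no camera call; for the wrist camera it gives the pose at the moment of the call.
- ctrl.sign_off(): hands the job in, once; it reports no verdict.
Trained networks look in the newest picture that a camera, given by its name, has taken for a name from the list of things; names that differ only in an ending like _2 or _b are one class to them, and where a whole thing is asked for, a point or a joint stands for the part that bears it (a point fixed in the world has none). Each returns a list of dicts, best first, with "p" (0 to 1); they miss things now and then, are a little off and sometimes report something else, mostly with a low value. They report only what shows in the picture. A call takes as long as a camera call. They do not tell look-alikes from the thing itself.
- ctrl.cut_out(camera, name): "region" (480x640 bool, what is visible of it) and "pixel" ([row, column] in pixels, amid what is visible of it).
- ctrl.place_of(camera, name): "pixel" ([row, column] in pixels: a listed point, or the origin of a listed thing).
The state is a dict: "time": time; "q": joint angles; "joint_velocities": joint speeds; "joint_efforts": joint torques, N m; "tool_pos": TCP position; "eef_rot": TCP orientation; "force": force on the tool from outside, world axes, zero at the start; "moment": the same for the moment, N m; "grip_width": finger opening in mm.
Only numpy, scipy, OpenCV 4.12 (cv2) and the standard library are available. Lean on these libraries where they do the work, as an engineer would, in place of code of your own. Each camera call takes 0.05 s, during which the arm holds its last target. There are 200 camera calls.

## Working session

There is one attempt and no reset: what is moved stays moved. The work goes in short steps, Python scripts to look and compute and a tool call to move; the robot and the scene stay as the last step left them, time stands still between calls to the robot, and variables do not carry over. Pictures are saved under pics/ and viewed, about 12 in all and at most 16, crops included, and the job is handed in when it is done.

Besides the shell and the picture viewer there is one more tool, called as name(argument=value, ...), one argument or row to a line, values as JSON. send_rows: Moves the arm, as the interface text tells. Its arguments: {"type":"object","properties":{"moves":{"type":"array","items":{"type":"array"}}},"required":["moves"]}

```bash
ls; mkdir -p pics
cat > h.py <<'E'
import numpy as np, cv2
from plant import ctrl
def pt(cal,px,d=None,z=None):
    r=np.array([(px[1]-cal['cx'])/cal['fx'],(px[0]-cal['cy'])/cal['fy'],1.])
    R=np.array(cal['R']);t=np.array(cal['t'])
    o=-R.T@t; v=R.T@r
    s=d if d is not None else (z-o[2])/v[2]
    return o+s*v
def cloud(cal,depth):
    v,u=np.mgrid[:480,:640]
    c=np.stack([(u-cal['cx'])/cal['fx']*depth,(v-cal['cy'])/cal['fy']*depth,depth],-1)
    return (c-np.array(cal['t']))@np.array(cal['R'])
E
python3 - <<'E'
from h import *
s=ctrl.read_state(); print({k:np.round(v,3) for k,v in s.items()})
for n in ['scene','side']:
    im,d=ctrl.camera(n); cv2.imwrite(f'pics/{n}0.png',im); np.save(f'{n}_d.npy',d)
    c=ctrl.get_calibration(n); print(n,np.round(-np.array(c['R']).T@c['t']))
    for k in ['motor_a','mark_1','orange_block','cup']:
        for r in ctrl.place_of(n,k): print(k,round(r['p'],2),np.round(r['pixel']),np.round(pt(c,r['pixel'],z=12 if k[:2] in('ma','or') else 0)))
E
```

```text
pics
{'time': np.float64(0.0), 'q': array([ 1.012,  0.221,  1.528, -0.   ,  1.395, -0.126]), 'joint_velocities': array([-0.   , -0.002,  0.001,  0.002, -0.001,  0.   ]), 'joint_efforts': array([-0.0000e+00, -4.9690e+01, -3.8939e+01, -0.0000e+00,  1.1000e-02,
        0.0000e+00]), 'tool_pos': array([261.858, 566.876, 247.207]), 'eef_rot': array([ 2.646,  1.692, -0.003]), 'force': array([ 0.064,  0.006, -0.716]), 'moment': array([0.003, 0.019, 0.008]), 'grip_width': np.float64(85.391)}
scene [1172.  263.  823.]
motor_a 0.81 [263. 392.] [453. 111.   0.]
motor_a 0.74 [246. 464.] [332. 252.   0.]
motor_a 0.67 [217. 245.] [ 460. -281.    0.]
motor_a 0.6 [282. 471.] [434. 291.   0.]
motor_a 0.6 [316. 450.] [545. 270.   0.]
motor_a 0.5 [241. 318.] [459. -73.   0.]
mark_1 0.81 [325. 352.] [658.  94.  12.]
mark_1 0.76 [300. 279.] [663. -71.  12.]
mark_1 0.68 [286. 244.] [ 663. -160.   12.]
orange_block 0.89 [338. 380.] [664. 157.  12.]
orange_block 0.19 [217. 245.] [ 470. -271.   12.]
cup 0.66 [210. 190.] [ 495. -424.    0.]
cup 0.49 [216. 243.] [ 461. -285.    0.]
cup 0.28 [300. 277.] [658. -81.   0.]
side [ 217. -645.  616.]
motor_a 0.96 [212. 258.] [442. 106.   0.]
motor_a 0.92 [171. 226.] [428. 276.   0.]
motor_a 0.82 [165. 274.] [535. 256.  -0.]
motor_a 0.72 [264. 304.] [465. -74.   0.]
motor_a 0.63 [294. 267.] [ 379. -112.    0.]
motor_a 0.61 [353. 356.] [ 458. -282.    0.]
mark_1 0.98 [208. 378.] [664.   2.  12.]
mark_1 0.83 [230. 395.] [659. -72.  12.]
mark_1 0.71 [257. 422.] [ 662. -159.   12.]
mark_1 0.54 [183. 357.] [667.  95.  12.]
orange_block 0.71 [167. 342.] [668. 164.  12.]
cup 0.74 [437. 432.] [ 485. -440.    0.]
```

View pics/scene0.png

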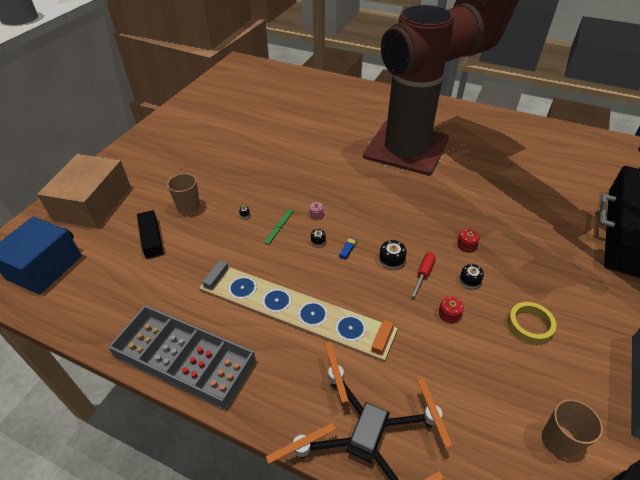

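View pics/side0.png

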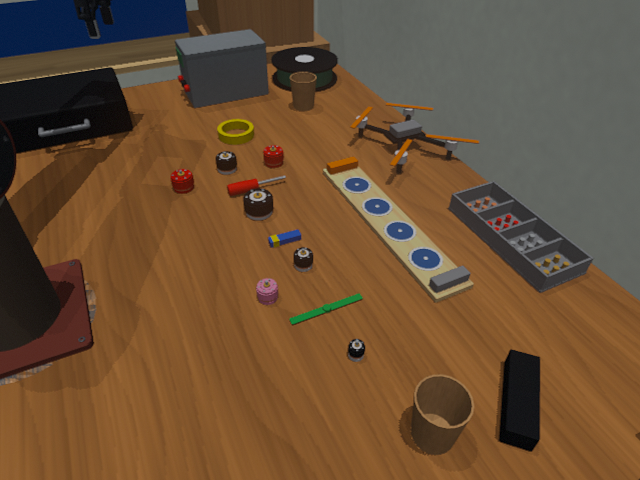

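The scene picture shows the black motors, as (column, row): a (244,211), b (318,237), d (393,253), c (472,275). The decoys are red (469,239), red (452,309) and pink (317,210). The orange block is at (384,336), so the smallest goes on the mark at (350,327). The near cup is at (185,195). Next I'll refine from both cameras and save one close crop.

```bash
cat >> h.py <<'E'
from scipy.optimize import least_squares
H=dict(a=(13,25),b=(18,30),c=(23.5,35),d=(30,40))
def blobs(im,lo,hi,amin):
    hsv=cv2.cvtColor(im,cv2.COLOR_BGR2HSV); m=cv2.inRange(hsv,lo,hi)
    n,l,s,c=cv2.connectedComponentsWithStats(m); return [(c[i],s[i]) for i in range(1,n) if s[i][4]>amin]
E
python3 - <<'E'
from h import *
G=dict(a=(460,-281),b=(462,-74),c=(432,285),d=(448,108))
for n in ['scene','side']:
    im=cv2.imread(f'pics/{n}0.png'); d=np.load(f'{n}_d.npy'); c=ctrl.get_calibration(n)
    P=cloud(c,d)
    B=[pt(c,b[::-1],z=12) for b,s in blobs(im,(100,100,40),(125,255,255),120)]
    print(n,[tuple(np.round(b[:2],1)) for b in B if 600<b[0]<720 and abs(b[1])<250])
    for k,g in G.items():
        r,h=H[k]
        near=np.hypot(P[...,0]-g[0],P[...,1]-g[1])<r+22
        near&=(d>0)
        top=near&(abs(P[...,2]-h)<3)&(np.hypot(P[...,0]-g[0],P[...,1]-g[1])<r+12)
        sh=near&(P[...,2]>h+5)
        Q=P[top][:,:2]
        (cx,cy),rr=cv2.minEnclosingCircle(Q.astype(np.float32))
        print(k,len(Q),'top circ',round(cx,1),round(cy,1),'r',round(rr,1),'mean',Q.mean(0).round(1),'zmax',round(P[near][:,2].max(),1),'shaft',sh.sum(),P[sh].mean(0).round(1) if sh.any() else '')
im=cv2.imread('pics/scene0.png'); cv2.imwrite('pics/crop1.png',cv2.resize(im[195:355,200:500],None,fx=2.6,fy=2.6,interpolation=2))
E
```

```text
scene [(np.float64(666.3), np.float64(-162.0)), (np.float64(665.7), np.float64(-77.3)), (np.float64(665.1), np.float64(8.0)), (np.float64(664.7), np.float64(92.9))]
a 37 top circ 457.1 -281.1 r 12.6 mean [ 458.5 -280.1] zmax 32.4 shaft 5 [ 457.4 -281.7   31.4]
b 97 top circ 465.2 -72.1 r 17.3 mean [465.8 -71.6] zmax 38.9 shaft 6 [463.5 -73.4  36.9]
c 226 top circ 434.4 285.9 r 22.8 mean [435.6 286.7] zmax 45.3 shaft 7 [434.3 285.9  42.6]
d 315 top circ 446.1 108.2 r 29.2 mean [447.1 108.5] zmax 51.1 shaft 7 [446.4 108.6  47.7]
side [(np.float64(664.5), np.float64(92.7)), (np.float64(665.0), np.float64(7.5)), (np.float64(665.9), np.float64(-77.8)), (np.float64(666.4), np.float64(-163.1))]
a 162 top circ 455.1 -284.5 r 12.6 mean [ 454.  -286.1] zmax 37.2 shaft 16 [ 454.7 -285.2   33.7]
b 188 top circ 462.2 -76.3 r 18.0 mean [460.9 -77.2] zmax 40.7 shaft 10 [461.3 -75.6  38. ]
c 154 top circ 430.4 283.0 r 23.4 mean [429.9 280.4] zmax 45.6 shaft 8 [431.3 282.6  42.3]
d 364 top circ 441.9 103.8 r 30.2 mean [442.  102.3] zmax 51.9 shaft 8 [442.7 103.1  48.1]
```

View pics/crop1.png

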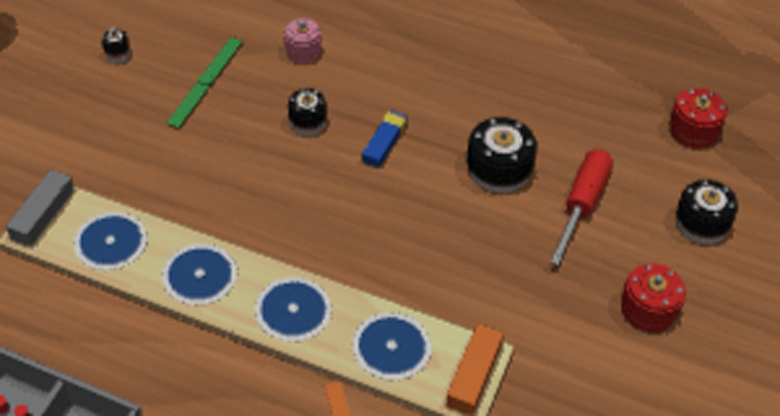

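The crop confirms the choice: the four black motors are the targets, two reds and one pink are left alone, and the mark spacing comes out at 85.1 mm. I'll place them c, d, b, a, with the jaws opening along world x.

```bash
cat >> h.py <<'E'
from scipy.spatial.transform import Rotation as Rn
def go(s,*targets,yaw=0.007):
    R=Rn.from_rotvec(s['eef_rot'])
    G=Rn.from_matrix(np.array([[np.cos(yaw),np.sin(yaw),0],[np.sin(yaw),-np.cos(yaw),0],[0,0,-1]]))
    w=(R.inv()*G).as_rotvec(degrees=True)
    for t in targets: print('shift',np.round(R.inv().apply(np.array(t)-s['tool_pos'])/10,2),'turn',np.round(w,1))
E
python3 - <<'E'
from h import *
s=ctrl.read_state(); go(s,(432.5,284.5,110))
E
```

```text
shift [-18.53  27.33  13.83] turn [ 0.   0.  64.8]
```

send_rows(
  moves=[
    [[-18.53,27.33,13.83],[0,0,64.8],-1],
    [[-18.53,27.33,13.83],[0,0,64.8],-1],
    [[-18.53,27.33,13.83],[0,0,64.8],-1],
    [[-18.53,27.33,13.83],[0,0,64.8],-1],
    [[-18.53,27.33,13.83],[0,0,64.8],-1],
    [[-18.53,27.33,13.83],[0,0,64.8],-1],
    [[-18.53,27.33,13.83],[0,0,64.8],-1],
    [[-18.53,27.33,13.83],[0,0,64.8],-1],
    [[-18.53,27.33,13.83],[0,0,64.8],-1],
    [[-18.53,27.33,13.83],[0,0,64.8],-1],
  ],
)

```text
time: 1.75
tool_pos: [432.3, 285.6, 110.6]
eef_rot: [-3.141, -0.015, -0.001]
force: [0.9, -0.2, -0.6]
grip_width: 85.4
```

```bash
cat > w.py <<'E'
from h import *
import sys
s=ctrl.read_state(); c=ctrl.get_calibration('wrist'); im,d=ctrl.camera('wrist')
cv2.imwrite(f'pics/{sys.argv[1]}.png',im)
k=sys.argv[2]; g=np.array([float(sys.argv[3]),float(sys.argv[4])]); r,h=H[k]
z0=float(sys.argv[5]) if len(sys.argv)>5 else 0
P=cloud(c,d); D=np.hypot(P[...,0]-g[0],P[...,1]-g[1])
m=(d>0)&(D<r+12)&(abs(P[...,2]-h-z0)<4); Q=P[m][:,:2]
if len(Q):
    (x,y),rr=cv2.minEnclosingCircle(Q.astype(np.float32)); print('top',len(Q),round(x,1),round(y,1),'r',round(rr,1),'mean',Q.mean(0).round(1),'z',P[m][:,2].mean().round(1))
sh=(d>0)&(D<15)&(P[...,2]>h+z0+5); print('shaft',sh.sum(),P[sh].mean(0).round(1) if sh.any() else '')
for b in ctrl.place_of('wrist','motor_a'): print(round(b['p'],2),np.round(b['pixel']),pt(c,b['pixel'],z=z0).round(1))
print('tcp',np.round(s['tool_pos'],1),np.round(s['eef_rot'],3),'w',round(float(s['grip_width']),1),'t',round(float(s['time']),2))
E
python3 w.py w1 c 432.5 284.5; python3 -c "
from h import *
go(ctrl.read_state(),(432.5,284.5,22))"
```

```text
top 4795 432.7 284.6 r 23.3 mean [432.8 286. ] z 35.4
shaft 5701 [432.4 296.4 173.7]
0.93 [273. 489.] [540.1 264.2   0. ]
0.75 [243. 325.] [433.8 283.3   0. ]
0.74 [285. 159.] [326.2 253.9   0. ]
tcp [432.3 285.6 110.6] [-3.141e+00 -1.500e-02 -1.000e-03] w 85.4 t 1.75
shift [0.02 0.08 8.83] turn [-0.  -0.   0.1]
```

View pics/w1.png

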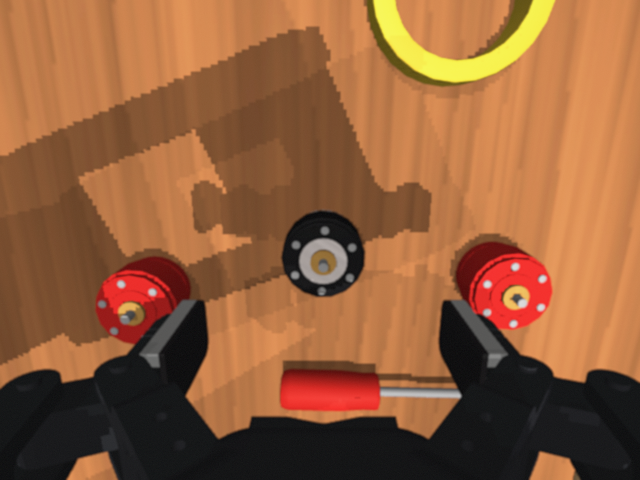

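The wrist view shows the black motor c at (323,250), between the two reds with clearance for the fingers. It measures (432.7, 284.6).

send_rows(
  moves=[
    [[0.02,0.1,5],[0,0,0],-1],
    [[0.02,0.1,8.8],[0,0,0],-1],
    [[0.02,0.1,8.8],[0,0,0],-1],
    [[0.02,0.1,8.8],[0,0,0],1],
    [[0.02,0.1,8.8],[0,0,0],1],
    [[0.02,0.1,8.8],[0,0,0],1],
    [[0.02,0.1,8.8],[0,0,0],1],
    [[0.02,0.1,8.8],[0,0,0],1],
    [[0.02,0.1,8.8],[0,0,0],1],
  ],
)

```text
time: 2.98
tool_pos: [434.3, 285.2, 24.8]
eef_rot: [-3.139, -0.014, -0.007]
force: [0.0, 0.6, 6.7]
grip_width: 45.5
```

```bash
python3 -c "
from h import *
s=ctrl.read_state(); print(s['tool_pos'],s['grip_width'],s['force'])
go(s,(433,284.5,140),(665.8,-77.5,140))"
```

```text
[434.32807615 285.22872337  24.77003646] 45.536403682900136 [0.03660662 0.58334671 6.74742114]
shift [ -0.08   0.05 -11.52] turn [-0.1 -0.2  0.1]
shift [ 22.88  36.45 -11.5 ] turn [-0.1 -0.2  0.1]
```

send_rows(
  moves=[
    [[0,0,-5],[0,0,0],1],
    [[0,0,-11.5],[0,0,0],1],
    [[22.88,36.45,-11.5],[0,0,0],1],
    [[22.88,36.45,-11.5],[0,0,0],1],
    [[22.88,36.45,-11.5],[0,0,0],1],
    [[22.88,36.45,-11.5],[0,0,0],1],
    [[22.88,36.45,-11.5],[0,0,0],1],
    [[22.88,36.45,-11.5],[0,0,0],1],
    [[22.88,36.45,-11.5],[0,0,0],1],
    [[22.88,36.45,-11.5],[0,0,0],1],
    [[22.88,36.45,-11.5],[0,0,0],1],
    [[22.88,36.45,-11.5],[0,0,0],1],
  ],
)

```text
time: 4.47
tool_pos: [665.3, -76.1, 140.3]
eef_rot: [-3.139, -0.016, -0.006]
force: [0.3, -0.2, -0.7]
grip_width: 45.5
```

```bash
python3 w.py w2 c 665 -78 115; python3 -c "
from h import *
s=ctrl.read_state(); print(s['force'])
go(s,(665.8,-77.5,60),(665.8,-77.5,37.5))"
```

```text
top 13352 664.9 -69.3 r 34.3 mean [665.6 -73.7] z 150.6
shaft 5334 [664.9 -66.  202.7]
0.98 [301. 324.] [666.2 -77.7 115. ]
0.94 [225.  37.] [551.6 -45.8 115. ]
tcp [665.3 -76.1 140.3] [-3.139 -0.016 -0.006] w 45.5 t 4.47
[ 0.33875868  1.0788721  -1.42162049]
shift [0.   0.16 8.03] turn [-0.1 -0.2  0.2]
shift [-1.000e-02  1.600e-01  1.028e+01] turn [-0.1 -0.2  0.2]
```

View pics/w2.png

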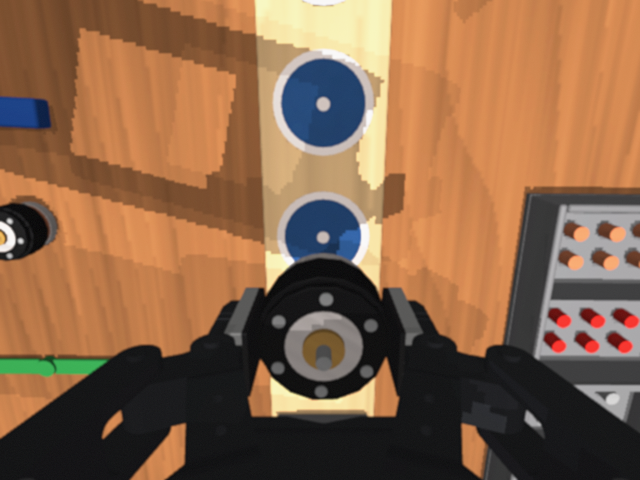

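Motor c is held upright in the jaws. Now I'll lower it, release, retreat and check.

send_rows(
  moves=[
    [[0,0.12,5],[-0.1,-0.2,0.2],1],
    [[0,0.12,9.3],[-0.1,-0.2,0.2],1],
    [[0,0.12,10.3],[-0.1,-0.2,0.2],1],
    [[0,0.12,10.3],[-0.1,-0.2,0.2],1],
    [[0,0.12,10.3],[-0.1,-0.2,0.2],-1],
    [[0,0.12,10.3],[-0.1,-0.2,0.2],-1],
    [[0,0.12,10.3],[-0.1,-0.2,0.2],-1],
    [[0,0.12,10.3],[-0.1,-0.2,0.2],-1],
    [[0,0.12,5],[-0.1,-0.2,0.2],-1],
    [[0,0.12,-1],[-0.1,-0.2,0.2],-1],
    [[0,0.12,-1],[-0.1,-0.2,0.2],-1],
  ],
)

```text
time: 5.95
tool_pos: [669.7, -78.4, 158.0]
eef_rot: [3.139, 0.011, 0.021]
force: [1.4, 0.1, -0.1]
grip_width: 85.4
```

```bash
cat >> w.py <<'E'
for b,s_ in blobs(im,(100,100,40),(125,255,255),2000): print('blue',s_[4],pt(c,b[::-1],z=12).round(1))
E
python3 w.py w3 c 665.8 -77.5 12; python3 -c "
from h import *
s=ctrl.read_state()
go(s,(444,106,115))"
```

```text
top 3670 666.8 -76.9 r 23.2 mean [666.8 -75.7] z 47.4
shaft 6931 [665.8 -67.3 221.7]
0.82 [216.  36.] [469.  -72.9  12. ]
0.69 [223. 319.] [669.2 -77.1  12. ]
0.67 [448.  78.] [ 465.7 -274.7   12. ]
tcp [669.7 -78.4 158. ] [3.139 0.011 0.021] w 85.4 t 5.95
blue 4700 [664.6   7.   12. ]
blue 2791 [ 666.1 -163.5   12. ]
shift [-22.09 -18.51   3.59] turn [ 0.  -0.2 -0. ]
```

c stands 1.5 mm from its mark's centre. Next is d.

send_rows(
  moves=[
    [[-22.1,-18.5,3.6],[0,0,0],-1],
    [[-22.1,-18.5,3.6],[0,0,0],-1],
    [[-22.1,-18.5,3.6],[0,0,0],-1],
    [[-22.1,-18.5,3.6],[0,0,0],-1],
    [[-22.1,-18.5,3.6],[0,0,0],-1],
    [[-22.1,-18.5,3.6],[0,0,0],-1],
    [[-22.1,-18.5,3.6],[0,0,0],-1],
    [[-22.1,-18.5,3.6],[0,0,0],-1],
  ],
)

```text
time: 7.05
tool_pos: [444.8, 105.2, 114.8]
eef_rot: [3.141, 0.009, 0.005]
force: [-0.7, -0.0, -1.1]
grip_width: 85.1
```

```bash
python3 w.py w4 d 444 106; python3 -c "
from h import *
s=ctrl.read_state()
go(s,(444,106,26))"
```

```text
top 8060 444.9 105.8 r 29.8 mean [444.8 107.8] z 40.4
shaft 7126 [443.9 116.2 178.5]
0.83 [238. 324.] [445.8 104.8   0. ]
tcp [444.8 105.2 114.8] [3.141 0.009 0.005] w 85.1 t 7.05
shift [-0.09 -0.08  8.88] turn [ 0.  -0.2 -0.1]
```

View pics/w4.png

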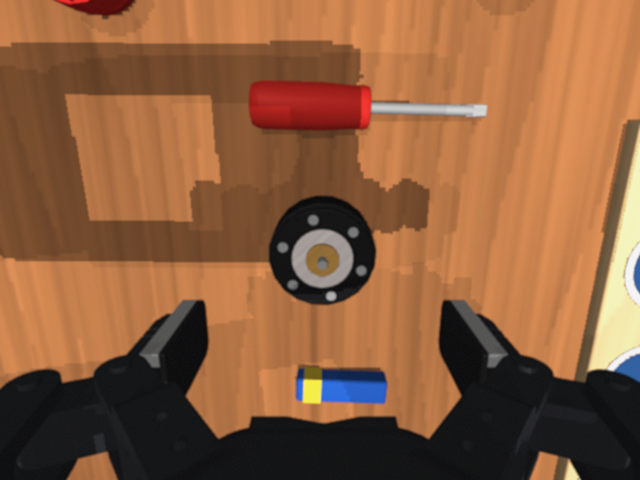

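Motor d is at (323,250), clear of the screwdriver and the blue stick.

send_rows(
  moves=[
    [[0,-0.06,5],[0,0,0],-1],
    [[0,-0.06,9.1],[0,0,0],-1],
    [[0,-0.06,9.1],[0,0,0],-1],
    [[0,-0.06,9.1],[0,0,0],1],
    [[0,-0.06,9.1],[0,0,0],1],
    [[0,-0.06,9.1],[0,0,0],1],
    [[0,-0.06,9.1],[0,0,0],1],
    [[0,-0.06,9.1],[0,0,0],1],
  ],
)

```text
time: 8.15
tool_pos: [447.1, 105.9, 26.2]
eef_rot: [3.141, 0.009, 0.012]
force: [-1.8, -1.7, 7.5]
grip_width: 58.4
```

```bash
python3 -c "
from h import *
s=ctrl.read_state(); print(s['tool_pos'],s['grip_width'],s['force'])
go(s,(444.9,106,140),(666.3,-163,140))"
```

```text
[447.0664663  105.90841105  26.22711088] 58.393444758006005 [-1.82524048 -1.65749863  7.51341483]
shift [-1.300e-01 -1.000e-02 -1.138e+01] turn [ 0.  -0.4 -0.1]
shift [ 21.86  27.02 -11.21] turn [ 0.  -0.4 -0.1]
```

send_rows(
  moves=[
    [[0,0,-5],[0,0,0],1],
    [[0,0,-11.3],[0,0,0],1],
    [[21.86,27.0,-11.3],[0,0,0],1],
    [[21.86,27.0,-11.3],[0,0,0],1],
    [[21.86,27.0,-11.3],[0,0,0],1],
    [[21.86,27.0,-11.3],[0,0,0],1],
    [[21.86,27.0,-11.3],[0,0,0],1],
    [[21.86,27.0,-11.3],[0,0,0],1],
    [[21.86,27.0,-11.3],[0,0,0],1],
    [[21.86,27.0,-11.3],[0,0,0],1],
    [[21.86,27.0,-11.3],[0,0,0],1],
  ],
)

```text
time: 9.52
tool_pos: [665.8, -161.5, 141.2]
eef_rot: [-3.141, -0.011, -0.011]
force: [-0.3, -0.2, -1.6]
grip_width: 58.6
```

```bash
python3 -c "
from h import *
s=ctrl.read_state(); print(s['grip_width'],s['force'])
go(s,(666.3,-163,39))"
```

```text
58.59949593754434 [-0.27152898 -0.18452578 -1.62759422]
shift [-0.02  0.15 10.22] turn [-0.  -0.4 -0. ]
```

send_rows(
  moves=[
    [[0,0.15,5],[0,-0.4,0],1],
    [[0,0.15,9.2],[0,-0.4,0],1],
    [[0,0.15,10.25],[0,-0.4,0],1],
    [[0,0.15,10.25],[0,-0.4,0],1],
    [[0,0.15,10.25],[0,-0.4,0],-1],
    [[0,0.15,10.25],[0,-0.4,0],-1],
    [[0,0.15,10.25],[0,-0.4,0],-1],
    [[0,0.15,10.25],[0,-0.4,0],-1],
    [[0,0.15,5],[0,-0.4,0],-1],
    [[0,0.15,-1],[0,-0.4,0],-1],
    [[0,0.15,-1],[0,-0.4,0],-1],
  ],
)

```text
time: 10.9
tool_pos: [669.8, -164.6, 159.0]
eef_rot: [3.137, 0.011, 0.019]
force: [0.2, 0.4, -0.5]
grip_width: 84.9
```

```bash
python3 w.py w5 d 666.3 -163 12; python3 -c "
from h import *
s=ctrl.read_state()
go(s,(463.5,-74.5,115))"
```

```text
top 6253 667.6 -162.3 r 29.7 mean [ 667.4 -160.7] z 52.4
shaft 7268 [ 666.4 -153.3  222.6]
0.96 [224. 315.] [ 666.4 -164.8   12. ]
0.83 [358.  63.] [ 467. -275.   12.]
0.72 [ 95. 316.] [666.8 -76.9  12. ]
0.7 [89. 18.] [473.5 -75.1  12. ]
tcp [ 669.8 -164.6  159. ] [3.137 0.011 0.019] w 84.9 t 10.9
shift [-20.23  -9.02   3.69] turn [ 0.  -0.1 -0. ]
```

View pics/w5.png

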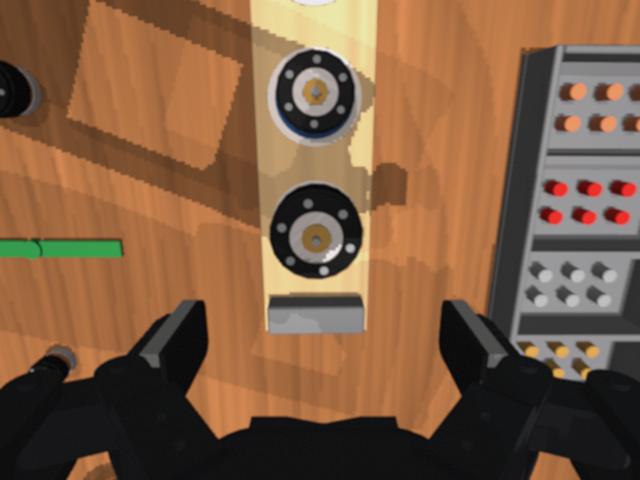

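Both stand upright on their marks, c at (315,92) and d at (316,237). Next is b.

send_rows(
  moves=[
    [[-20.2,-9.0,3.7],[0,0,0],-1],
    [[-20.2,-9.0,3.7],[0,0,0],-1],
    [[-20.2,-9.0,3.7],[0,0,0],-1],
    [[-20.2,-9.0,3.7],[0,0,0],-1],
    [[-20.2,-9.0,3.7],[0,0,0],-1],
    [[-20.2,-9.0,3.7],[0,0,0],-1],
    [[-20.2,-9.0,3.7],[0,0,0],-1],
  ],
)

```text
time: 11.88
tool_pos: [464.8, -75.3, 115.0]
eef_rot: [3.141, 0.01, 0.005]
force: [0.3, 0.2, 0.1]
grip_width: 85.3
```

```bash
python3 w.py w6 b 463.5 -74.5; python3 -c "
from h import *
s=ctrl.read_state()
go(s,(463.5,-74.5,25))"
```

```text
top 2587 463.8 -74.5 r 17.8 mean [463.8 -73.3] z 30.3
shaft 7060 [463.4 -64.3 178.8]
0.96 [368. 622.] [ 679.2 -170.3    0. ]
0.85 [301. 194.] [ 379.2 -120.3    0. ]
0.71 [238. 319.] [463.  -75.6   0. ]
tcp [464.8 -75.3 115. ] [3.141 0.01  0.005] w 85.3 t 11.88
blue 2602 [ 4.666e+02 -2.000e-01  1.200e+01]
shift [-0.14 -0.07  9.  ] turn [ 0.  -0.2 -0. ]
```

View pics/w6.png

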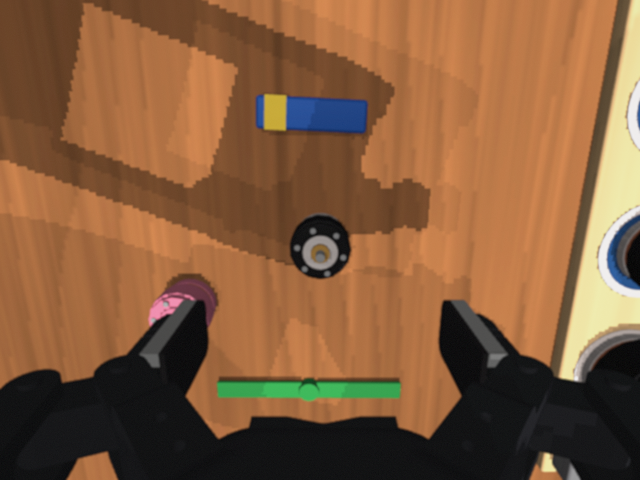

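Motor b is at (320,247), and pink at (180,305) is off the jaw line. I'll close partly to be safe.

send_rows(
  moves=[
    [[-0.1,-0.07,4],[0,0,0],-0.5],
    [[-0.1,-0.07,8.8],[0,0,0],-0.5],
    [[-0.1,-0.07,8.8],[0,0,0],-0.5],
    [[-0.1,-0.07,8.8],[0,0,0],1],
    [[-0.1,-0.07,8.8],[0,0,0],1],
    [[-0.1,-0.07,8.8],[0,0,0],1],
    [[-0.1,-0.07,8.8],[0,0,0],1],
    [[-0.1,-0.07,8.8],[0,0,0],1],
    [[-0.1,-0.07,8.8],[0,0,0],1],
  ],
)

```text
time: 13.1
tool_pos: [466.0, -75.2, 29.5]
eef_rot: [3.139, 0.01, 0.011]
force: [-0.3, 0.2, 7.9]
grip_width: 33.7
```

```bash
python3 -c "
from h import *
s=ctrl.read_state(); print(s['tool_pos'],s['grip_width'],s['force'])
go(s,(463.8,-75,140),(664.8,7,140))"
```

```text
[466.00596693 -75.24433838  29.45759544] 33.73668455860488 [-0.31712895  0.19999857  7.85355027]
shift [ -0.14   0.   -11.06] turn [ 0.1 -0.4 -0. ]
shift [ 20.01  -8.07 -10.93] turn [ 0.1 -0.4 -0. ]
```

send_rows(
  moves=[
    [[0,0,-5],[0,0,0],1],
    [[0,0,-11],[0,0,0],1],
    [[20,-8.0,-11],[0,-0.4,0],1],
    [[20,-8.0,-11],[0,-0.4,0],1],
    [[20,-8.0,-11],[0,-0.4,0],1],
    [[20,-8.0,-11],[0,-0.4,0],1],
    [[20,-8.0,-11],[0,-0.4,0],1],
    [[20,-8.0,-11],[0,-0.4,0],1],
    [[20,-8.0,-11],[0,-0.4,0],1],
    [[20,-8.0,-11],[0,-0.4,0],1],
  ],
)

```text
time: 14.35
tool_pos: [664.2, 5.8, 141.1]
eef_rot: [3.139, 0.009, 0.001]
force: [-0.0, 0.3, -0.5]
grip_width: 33.9
```

```bash
python3 -c "
from h import *
s=ctrl.read_state(); print(s['grip_width'],s['force'])
go(s,(664.9,6.6,42))"
```

```text
33.871367717255566 [-0.00807476  0.2769454  -0.4864865 ]
shift [ 0.07 -0.11  9.91] turn [ 0.1 -0.  -0.1]
```

send_rows(
  moves=[
    [[0.05,-0.1,5],[0,0,0],1],
    [[0.05,-0.1,8.9],[0,0,0],1],
    [[0.05,-0.1,9.9],[0,0,0],1],
    [[0.05,-0.1,9.9],[0,0,0],1],
    [[0.05,-0.1,9.9],[0,0,0],-1],
    [[0.05,-0.1,9.9],[0,0,0],-1],
    [[0.05,-0.1,9.9],[0,0,0],-1],
    [[0.05,-0.1,9.9],[0,0,0],-1],
    [[0.05,-0.1,5],[0,0,0],-1],
    [[0.05,-0.1,-1],[0,0,0],-1],
    [[0.05,-0.1,-1],[0,0,0],-1],
  ],
)

```text
time: 15.72
tool_pos: [669.0, 6.5, 158.7]
eef_rot: [3.138, 0.009, 0.02]
force: [0.8, -0.2, -0.5]
grip_width: 85.3
```

```bash
python3 w.py w7 b 664.8 7.3 12; python3 -c "
from h import *
s=ctrl.read_state()
go(s,(456,-283,115))"
```

```text
top 1994 665.4 6.9 r 17.7 mean [665.4   7.9] z 42.3
shaft 6829 [664.9  17.6 222.2]
0.98 [226. 316.] [666.2   5.6  12. ]
0.62 [328. 318.] [668.1 -77.   12. ]
tcp [669.    6.5 158.7] [3.138 0.009 0.02 ] w 85.3 t 15.72
blue 4683 [663.9  91.9  12. ]
shift [-21.11  28.84   3.76] turn [ 0.2 -0.2 -0.1]
```

b is good. Next is a. The diagonal path stays above 115 mm, clear of the placed motors.

send_rows(
  moves=[
    [[-21.1,28.8,0],[0,0,0],-1],
    [[-21.1,28.8,0],[0,0,0],-1],
    [[-21.1,28.8,0],[0,0,0],-1],
    [[-21.1,28.8,0],[0,0,0],-1],
    [[-21.1,28.8,0],[0,0,0],-1],
    [[-21.1,28.8,0],[0,0,0],-1],
    [[-21.1,28.8,3.8],[0,0,0],-1],
    [[-21.1,28.8,3.8],[0,0,0],-1],
    [[-21.1,28.8,3.8],[0,0,0],-1],
  ],
)

```text
time: 16.95
tool_pos: [456.0, -281.9, 114.2]
eef_rot: [3.14, 0.01, 0.002]
force: [-0.3, -0.1, 0.1]
grip_width: 85.3
```

```bash
python3 w.py w8 a 456 -283; python3 -c "
from h import *
s=ctrl.read_state()
go(s,(456,-283,25))"
```

```text
top 1234 457.2 -284.0 r 12.7 mean [ 457.1 -283. ] z 25.3
shaft 5527 [ 455.9 -270.9  177.4]
0.79 [243. 325.] [ 457.5 -285.4    0. ]
tcp [ 456.  -281.9  114.2] [3.14e+00 1.00e-02 2.00e-03] w 85.3 t 16.95
shift [-0.13  0.03  9.05] turn [ 0.2 -0.2  0. ]
```

View pics/w8.png

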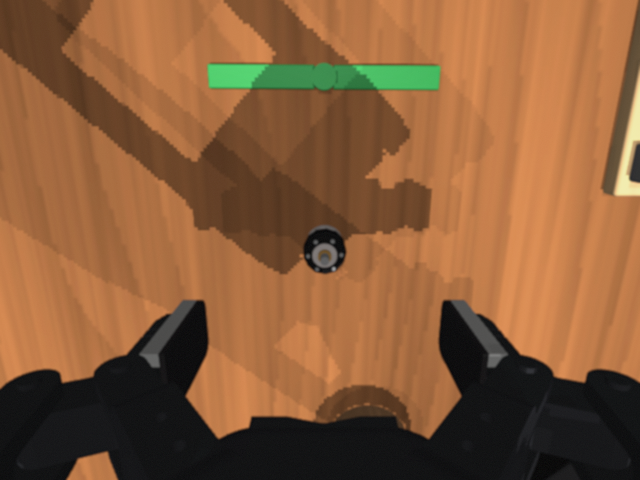

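Motor a is at (325,250) and measures (457.2, -284.0). The cup rim, low in the picture at about (362,400), is well clear.

send_rows(
  moves=[
    [[0.1,0.2,4],[0,0,0],-0.2],
    [[0.1,0.2,7.5],[0,0,0],-0.2],
    [[0.1,0.2,9.3],[0,0,0],-0.2],
    [[0.1,0.2,9.3],[0,0,0],-0.2],
    [[0.1,0.2,9.3],[0,0,0],1],
    [[0.1,0.2,9.3],[0,0,0],1],
    [[0.1,0.2,9.3],[0,0,0],1],
    [[0.1,0.2,9.3],[0,0,0],1],
    [[0.1,0.2,9.3],[0,0,0],1],
  ],
)

```text
time: 18.18
tool_pos: [459.7, -285.8, 24.5]
eef_rot: [3.136, 0.011, 0.01]
force: [-0.8, 1.6, 6.4]
grip_width: 23.9
```

```bash
python3 -c "
from h import *
s=ctrl.read_state(); print(s['tool_pos'],s['grip_width'],s['force'])
go(s,(457,-284,150),(664.3,92.5,150))"
```

```text
[ 459.71094387 -285.78025648   24.51398686] 23.892904838848906 [-0.79952275  1.58866404  6.43363559]
shift [ -0.19  -0.11 -12.55] turn [ 0.3 -0.4  0. ]
shift [ 20.81 -37.61 -12.63] turn [ 0.3 -0.4  0. ]
```

send_rows(
  moves=[
    [[0,0,-6],[0,0,0],1],
    [[0,0,-12.6],[0,0,0],1],
    [[0,0,-12.6],[0,0,0],1],
    [[20.8,-37.6,-12.6],[0.3,-0.4,0],1],
    [[20.8,-37.6,-12.6],[0.3,-0.4,0],1],
    [[20.8,-37.6,-12.6],[0.3,-0.4,0],1],
    [[20.8,-37.6,-12.6],[0.3,-0.4,0],1],
    [[20.8,-37.6,-12.6],[0.3,-0.4,0],1],
    [[20.8,-37.6,-12.6],[0.3,-0.4,0],1],
    [[20.8,-37.6,-12.6],[0.3,-0.4,0],1],
    [[20.8,-37.6,-12.6],[0.3,-0.4,0],1],
    [[20.8,-37.6,-12.6],[0.3,-0.4,0],1],
  ],
)

```text
time: 19.68
tool_pos: [663.5, 92.3, 148.7]
eef_rot: [3.141, 0.012, -0.003]
force: [0.1, -0.5, 0.3]
grip_width: 23.7
```

```bash
python3 w.py w9 a 664.3 92.5 125; python3 -c "
from h import *
s=ctrl.read_state(); print(s['grip_width'],s['force'])
go(s,(664.3,92.5,37))"
```

```text
top 3830 664.2 98.8 r 24.1 mean [664.   96.1] z 149.7
shaft 7745 [664.2 101.2 204.4]
0.96 [294. 326.] [664.9  94.6 125. ]
0.61 [432. 328.] [666.8  24.7 125. ]
tcp [663.5  92.3 148.7] [ 3.141e+00  1.200e-02 -3.000e-03] w 23.7 t 19.68
blue 3811 [664.4  91.3  12. ]
23.630752466266397 [-0.8930776   0.20174073 -0.87067925]
shift [ 0.09 -0.14 11.22] turn [ 0.   0.1 -0.1]
```

View pics/w9.png

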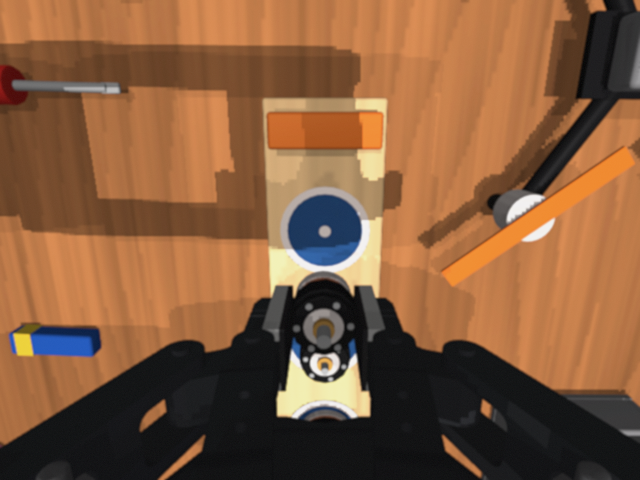

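Motor a is held upright. The free mark is at (325,231) beside the orange block, and the drone propeller at (540,215) is near but clear. I'll open only partly.

send_rows(
  moves=[
    [[0.07,0.08,5],[0,0,0],1],
    [[0.07,0.08,10.2],[0,0,0],1],
    [[0.07,0.08,11.2],[0,0,0],1],
    [[0.07,0.08,11.2],[0,0,0],1],
    [[0.07,0.08,11.2],[0,0,0],-0.1],
    [[0.07,0.08,11.2],[0,0,0],-0.1],
    [[0.07,0.08,11.2],[0,0,0],-0.1],
    [[0.07,0.08,6],[0,0,0],-0.1],
    [[0.07,0.08,0],[0,0,0],-0.1],
    [[-6,0.08,-3],[0,0,0],-0.1],
    [[-6,0.08,-3],[0,0,0],-0.1],
    [[-6,0.08,-3],[0,0,0],-0.1],
  ],
)

```text
time: 21.28
tool_pos: [603.8, 90.1, 179.7]
eef_rot: [3.141, 0.009, -0.0]
force: [0.1, -0.3, 0.7]
grip_width: 46.7
```

```bash
python3 w.py w10 a 664.3 92.5 12
python3 - <<'E'
from h import *
im,d=ctrl.camera('side'); cv2.imwrite('pics/side1.png',im)
c=ctrl.get_calibration('side'); P=cloud(c,d)
for k,g in dict(a=(664.5,92.5),b=(665,7.3),c=(665.6,-77.7),d=(666.3,-163)).items():
    r,h=H[k]; m=(d>0)&(np.hypot(P[...,0]-g[0],P[...,1]-g[1])<r+10)&(abs(P[...,2]-h-12)<3)
    (x,y),rr=cv2.minEnclosingCircle(P[m][:,:2].astype(np.float32)); print(k,m.sum(),round(x-g[0],1),round(y-g[1],1),round(rr,1))
E
```

```text
top 841 665.6 90.7 r 12.6 mean [665.1  91.5] z 37.2
shaft 10600 [656.5  97.8 235.1]
0.94 [221. 404.] [666.5  88.6  12. ]
0.86 [400. 392.] [666.9 -75.7  12. ]
0.72 [317. 396.] [665.3   6.5  12. ]
tcp [603.8  90.1 179.7] [ 3.141  0.009 -0.   ] w 46.7 t 21.27
blue 2193 [662.8  93.7  12. ]
a 59 -0.2 -4.4 13.3
b 130 -1.4 -2.8 19.4
c 261 -0.3 -1.2 24.0
d 506 -2.4 -0.1 29.8
```

View pics/side1.png

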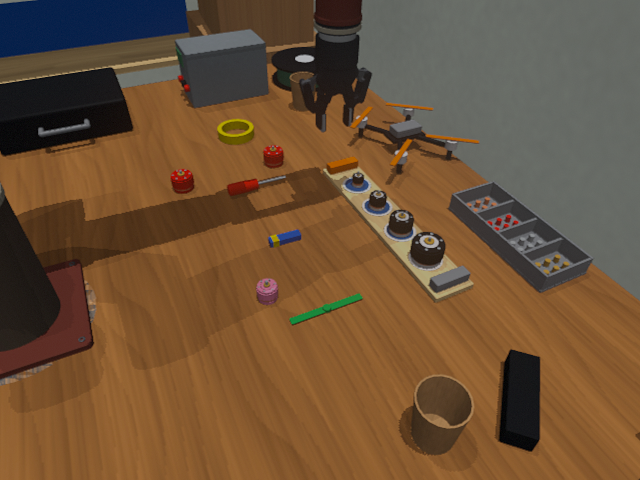

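The side view shows all four upright, ordered small to large from the orange block at (342,165). The near cup is standing at (440,413), and the reds and pink look unmoved. The motors are about 1–2 mm off their marks by the wrist camera, so I'm handing in.

```bash
python3 -c "
from plant import ctrl
print(ctrl.sign_off())"
```

```text
the job is handed in; nothing more can be done
None
```

All four motors now stand upright on the blue marks, released, in order of size from the orange block: a, b, c, then d at the grey end. I handed the job in at about 21 s of robot time.

- **Position:** the wrist camera put each motor within about 1–2 mm of its mark's centre.
- **Disagreement:** the side camera's depth put motor a 4.4 mm and motor b about 3 mm off. That camera had read about 2 mm low on the motors at the start too, so I took the wrist figures and did not move them again.
- **Surroundings:** in the last side picture the cup was standing, the red and pink look-alikes had not visibly moved, and the gripper was clear of everything.
- **Forces:** the readings at the end of each move stayed under 10 N.

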